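# Hang the clamp jig's nest rings on their hook

### The job

The clamp jig's three aluminium nest rings have been left standing in the wooden rack: put the set back on the steel hook. Hang the largest first, then the middle one, then the smallest, with their recessed faces towards the tip of the hook, and push each ring fully home before you hang the next: the large one flat against the round back plate, each smaller one seated inside the recess of the one before it. Do not drop a ring on the bench, and leave the two bottles and the solder spool standing where they are.

Things in the scene. Friction and masses are not known exactly. Their poses are not given: they have to be found in the camera images.
- hook_stand: dark steel stand fixed to the bench (place and yaw vary) that carries one hook, a round bar. Origin on the bench straight below the front face (x = 0) of its round back plate (100 mm across, centre 155 mm up); z up, the hook points along -x. Behind the plate, x = 8 to 43 mm, a square post up to 202 mm. Base plate 140 mm wide, 10 mm thick, x = -40 to 110 mm
- hook_root (a point): axis of the hook's bar where it leaves the back plate, 175 mm above the bench; axes as hook_stand. The bar is 14 mm thick and runs level 100 mm along -x, then turns up. A ring on the bar hangs with its centre 19 to 20 mm below this axis (155 mm above the bench); it can slide along the bar, with friction, and swing
- hook_tip (a point): middle of the hook's rounded, upturned end, 108 mm in front of hook_root and 12 mm higher; the end's highest point is 194 mm above the bench, 12 mm above the top of the bar; farthest point 115 mm in front of the back plate
- rack: wooden rack fixed to the bench (place and yaw vary), 170 mm along its x, 146 mm along y, 90 mm high: a V trough along x with three pairs of upright guides (18 mm apart, 62 mm wide in y) that hold one ring each upright, at x = -50, 0 and 50 mm; any ring may stand in any place. Rings lift straight up out of it. Origin on the bench below its middle
- ring_large: largest ring, aluminium, 150 mm outside. Bore 52 mm, thickness 16 mm. Origin on its axis at mid-thickness, x along the axis. -x face: round recess 126 mm wide, 8 mm deep, inside a 12 mm rim; +x face flat. On the hook its x runs along hook_stand's x; home, its centre is 8 mm in front of the back plate. 0.26 to 0.46 kg. In the rack its centre is 116 mm up
- ring_mid: middle ring, aluminium, 120 mm outside. Bore 52 mm, thickness 16 mm. Origin on its axis at mid-thickness, x along the axis. -x face: round recess 98 mm wide, 8 mm deep, inside an 11 mm rim; +x face flat. Home, its centre is 8 mm nearer the hook's tip than the large ring's (3 mm play round it). 0.16 to 0.3 kg. In the rack its centre is 96 mm up
- ring_small: smallest ring, aluminium, 92 mm outside. Bore 52 mm, thickness 16 mm. Origin on its axis at mid-thickness, x along the axis. Both faces flat: either may face the tip. Home, its centre is 8 mm nearer the hook's tip than the middle ring's (3 mm play round it). 0.11 to 0.21 kg. In the rack its centre is 76 mm up
- oil_bottle: bystander: small white dropper bottle, 45 mm wide, 157 mm tall, loose, beside the hook stand on its -y side; origin under its middle
- white_bottle: bystander: white screw-cap bottle, 60 mm wide, 136 mm tall, loose, beside the hook stand on its +y side; origin under its middle
- solder_spool: bystander: reel of solder standing on end, 58 mm wide, 52 mm tall, loose, beyond the rack towards the hook stand; origin under its middle

How it is judged:
On the way, in this order (a step that is already met when the one before it is completed fails the run):
1. the large ring hangs on the hook, home against the back plate (y of ring_large in the frame of hook_stand between -0.007 and 0.007 m and z of ring_large in the frame of hook_stand between 0.15 and 0.161 m and angle between the x axis of ring_large and the x axis of hook_stand, either way round below 0.12 rad and x of ring_large in the frame of hook_stand between -0.0115 and -0.005 m), for 0.2 s.
2. the middle ring hangs in front of it on the hook, seated in the large ring's recess (all of step 1 and y of ring_mid in the frame of hook_stand between -0.007 and 0.007 m and z of ring_mid in the frame of hook_stand between 0.15 and 0.161 m and angle between the x axis of ring_mid and the x axis of hook_stand, either way round below 0.12 rad and x of ring_mid in the frame of ring_large between -0.0115 and -0.005 m), for 0.2 s.
3. the small ring hangs on the hook, seated in the middle ring's recess (all of step 2 and y of ring_small in the frame of hook_stand between -0.007 and 0.007 m and z of ring_small in the frame of hook_stand between 0.15 and 0.161 m and angle between the x axis of ring_small and the x axis of hook_stand, either way round below 0.12 rad and x of ring_small in the frame of ring_mid between -0.0115 and -0.005 m), for 0.2 s.
At the end, for the whole second after the job is handed in: All three rings hang at rest on the hook's bar, centred under it within 7 mm and square to it within 7 degrees; the large one is within 3.5 mm of the back plate, the middle one within 3.5 mm of the floor of the large one's recess, the small one within 3.5 mm of the floor of the middle one's recess (all of step 3 and linear speed of each of ring_large, ring_mid, ring_small below 0.02 m/s); the robot touches nothing.
It fails at once if the oil bottle is shoved more than 40 mm or knocked over (distance of oil_bottle from where it was at the start of the episode above 0.04 m or angle between oil_bottle's own z axis and vertical above 0.6 rad).
It fails at once if the white bottle is shoved more than 40 mm or knocked over (distance of white_bottle from where it was at the start of the episode above 0.04 m or angle between white_bottle's own z axis and vertical above 0.6 rad).
It fails at once if the solder spool is shoved more than 40 mm or knocked over (distance of solder_spool from where it was at the start of the episode above 0.04 m or angle between solder_spool's own z axis and vertical above 0.6 rad).
It fails at once if a ring lies dropped on the bench (height (world z) of any of ring_large, ring_mid, ring_small below 0.035 m).
It also fails if it takes over 72 s, if anything falls off the work surface, if the arm or the gripper's body presses on something with over 40 N, if the wrist force passes 120 N, or if a joint passes its speed limit or range.

### The arm

A 7-joint arm with a two-finger parallel gripper is mounted at the origin on the work surface; the furniture and walls round the work are solid. World frame = base frame: x ahead of the robot, y to its left, z up, the work surface at z = 0. Lengths are in m, angles in rad, forces in N, time in s.
With the tool pointing down it reaches from about 0.425 to 0.925 m from the base axis. Payload 6.8 kg.
Tool frame: the origin (TCP) lies at the very end of the fingers, on their centre line; the grasp point (between the pads) lies 19 mm behind it; z points along the fingers, y is the line along which they close (so a half turn about z gives the same grasp; the last joint's range is limited). The gripper opens to 85 mm and grips with 20 to 120 N. Pads are 22 mm wide; open, the fingers measure 114 mm over their backs; the gripper's body (76 mm by 85 mm) begins 54 mm behind the grasp point. The pads swing forward as they close: fully open they stand 13 mm farther back than shut.
Start: joints at [1.028, 0.477, 0.022, 1.555, -0.011, 1.109, -0.083], TCP at [0.284, -0.612, 0.231] pointing down, gripper open.
Joint ranges: [-2.96, 2.96], [-0.34, 2.1], [-1.41, 1.46], [0.24, 2.44], [-1.37, 4.51], [0.17, 1.92], [-2.96, 2.96]. Speed limits (rad/s): [2.39, 2.39, 3.14, 3.14, 3.14, 3.14, 3.14].

### API

Orientations are given as a unit quaternion [w, x, y, z].
In Python, from station import bot, read_camera, camera_info, hand_in gives the robot as it stands (bot), with the cameras as plain functions and the job as plain functions.
- The arm moves only by the shell command python3 nudge.py 'ROWS' [FORCE]. ROWS is a JSON list of rows, 1 to 20 of them, each written [[dx, dy, dz], turn, opening]: dx, dy, dz in m, then a turn about the tool's z in rad, then the opening from 0.0 (shut) to 1.0 (fully open); each row shifts and turns the commanded pose from where the row before left it, along the tool's axes as they then stand; what a row does not reach is not made up. A row lasts 1/10 s, in which the tool goes at most 0.05 m and 0.15 rad, less where a joint would pass 70% of its speed; a pose out of reach is approached as far as the arm can. The fingers move at their own pace and stop on an object; FORCE is the grip in N (left out, the last holds). Time passes only in rows, so rows that do not move let the fingers close. It prints the time, the measured TCP pose, the force, the opening and the grip force at its end. Input that does not fit is refused with a message, and nothing moves.
- bot.get_obs(): the state, without advancing time (a new reading comes with each control period).
- read_camera(name): name is "side" or "top"; returns the picture (384x512x3 uint8, blue, green, red); there is no depth.
- camera_info(name): a dict with "vertical_fov" (degrees; the focal length in pixels is half the picture's height over the tangent of half this angle, whatever the lens; pixels are square), "cx", "cy" (the principal point, pixels), "view" (4x4, takes a point from world to camera coordinates). Camera axes: x right, y up, looking along -z (the intrinsics and any distortion apply to the point x, -y, -z); pixel columns grow to the right and rows downward; lengths in m; the calibration is good to about 2 mm. A picture is of the moment at which its call begins. camera_info takes no time and is no camera call.
- hand_in(): hands the job in; it is judged then, once.
The state is a dict: "t": time; "q": joint angles; "joint_vel": joint speeds; "joint_torque": joint torques, N m; "eef_pos": TCP position; "tool_rot": TCP orientation; "contact_force": force on the tool from outside, world axes, zero at the start; "torque": the same for the moment, N m; "gripper_width": opening from 0.0 (shut) to 1.0 (fully open); "grasp_force": force on a finger pad.
Only numpy, scipy, OpenCV 4.12 (cv2) and the standard library are available. Lean on these libraries where they do the work, as an engineer would, in place of code of your own. Each camera call takes 0.05 s, during which the arm holds its last target. There are 200 camera calls.

## Working session

There is one attempt and no reset: what is moved stays moved. The work goes in short steps, Python scripts to look and compute and a shell command to move; the robot and the scene stay as the last step left them, time stands still between calls to the robot, and variables do not carry over. Pictures are saved under pics/ and viewed, at most 10 in all, crops included, and the job is handed in when it is done.

```bash
ls; mkdir -p pics
python3 - <<'E'
from station import bot, read_camera, camera_info, hand_in
import cv2
print(bot.get_obs())
for n in("side","top"):
    print(n,camera_info(n)); cv2.imwrite(f"pics/{n}0.png",read_camera(n))
E
```

```text
nudge.py
pics
station.py
{'t': 0.0, 'q': array([ 1.02789789,  0.47778367,  0.02235112,  1.55645769, -0.01148993,
        1.10923836, -0.08306444]), 'joint_vel': array([ 5.96492979e-08,  9.67257897e-04, -8.26940074e-04,  1.01539388e-03,
       -6.78566722e-04, -5.95850743e-04,  6.28549368e-04]), 'joint_torque': array([-8.55573107e-04, -5.96455944e+01,  1.60685074e+00, -2.81194961e+01,
        1.22911582e-02,  9.39493912e-03,  2.51061572e-06]), 'eef_pos': array([ 0.28406517, -0.61168332,  0.23033429]), 'tool_rot': array([-8.40226914e-04,  9.76455786e-01,  2.15715842e-01, -2.59357784e-04]), 'contact_force': array([-0.14030112, -0.70771531, -0.59608787]), 'torque': array([-0.01590249, -0.02017101, -0.04086981]), 'grasp_force': 0.0, 'gripper_width': 0.9990996367338248}
side {'vertical_fov': 45.25086092279665, 'cx': 252.480779603982, 'cy': 191.53959509887045, 'view': array([[ 0.99944932, -0.03143546, -0.01062385, -0.59730876],
       [ 0.02816357,  0.63433688,  0.77254355, -0.16397475],
       [-0.01754616, -0.77241733,  0.6348729 , -1.28608789],
       [ 0.        ,  0.        ,  0.        ,  1.        ]])}
top {'vertical_fov': 51.909096516107766, 'cx': 260.098502842331, 'cy': 187.13830171588106, 'view': array([[-0.02538225, -0.99960383,  0.01216217,  0.08539018],
       [ 0.99159745, -0.02363149,  0.12718507, -0.61461862],
       [-0.12684728,  0.01528822,  0.99180444, -1.33097514],
       [ 0.        ,  0.        ,  0.        ,  1.        ]])}
```

View pics/side0.png

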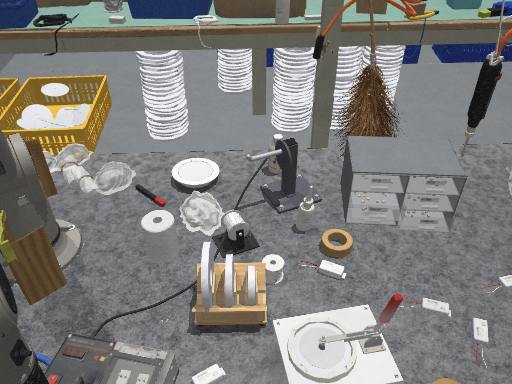

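View pics/top0.png

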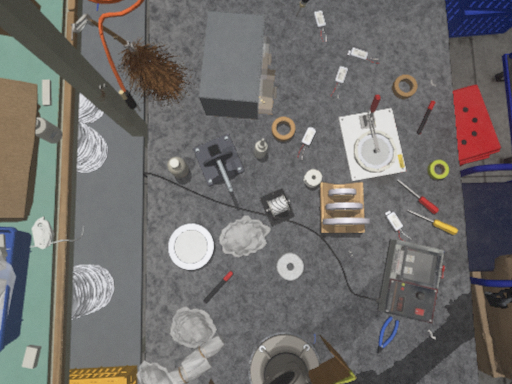

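The side view shows the rack at about (230,292), with the large, mid and small rings from left to right. The hook stand is at about (290,180) with its tip at (250,157). In the top view the rack is at (343,208), the hook tip at (231,203) and the back plate at about (218,160). I'll look at enlarged crops.

```bash
cat > h.py <<'E'
import numpy as np, cv2
from station import bot, read_camera, camera_info, hand_in
C={n:camera_info(n) for n in("side","top")}
def f(c): return 192/np.tan(np.radians(c["vertical_fov"])/2)
def ray(n,uv):
    c=C[n];V=c["view"];d=np.array([(uv[0]-c["cx"])/f(c),-(uv[1]-c["cy"])/f(c),-1.])
    return -V[:3,:3].T@V[:3,3], V[:3,:3].T@d
def plane(n,uv,z):
    o,d=ray(n,uv); return o+d*(z-o[2])/d[2]
def proj(n,p):
    c=C[n];V=c["view"];q=V[:3,:3]@np.asarray(p)+V[:3,3]
    return np.array([c["cx"]+f(c)*q[0]/-q[2],c["cy"]+f(c)*q[1]/q[2]])
def tri(us,ut):
    o1,d1=ray("side",us);o2,d2=ray("top",ut)
    t=np.linalg.lstsq(np.c_[d1,-d2],o2-o1,rcond=None)[0]
    a,b=o1+t[0]*d1,o2+t[1]*d2
    return (a+b)/2,np.linalg.norm(a-b)
def crop(n,img,x,y,w,h,s):
    cv2.imwrite(n,cv2.resize(img[y:y+h,x:x+w],None,fx=s,fy=s,interpolation=cv2.INTER_CUBIC))
E
python3 - <<'E'
from h import *
s=cv2.imread("pics/side0.png");t=cv2.imread("pics/top0.png")
def g(im,x,y,w,h,k): return cv2.resize(im[y:y+h,x:x+w],None,fx=k,fy=k,interpolation=cv2.INTER_CUBIC)
# left: side rack (185..285,235..335) x4 ; right: side hook (240..340,125..225)
a=np.hstack([g(s,185,235,100,100,4),g(s,235,125,100,100,4)]);cv2.imwrite("pics/c_side.png",a)
a=np.hstack([g(t,300,160,100,100,4),g(t,175,120,100,100,4)]);cv2.imwrite("pics/c_top.png",a)
E
```

```text
(no output)
```

View pics/c_side.png

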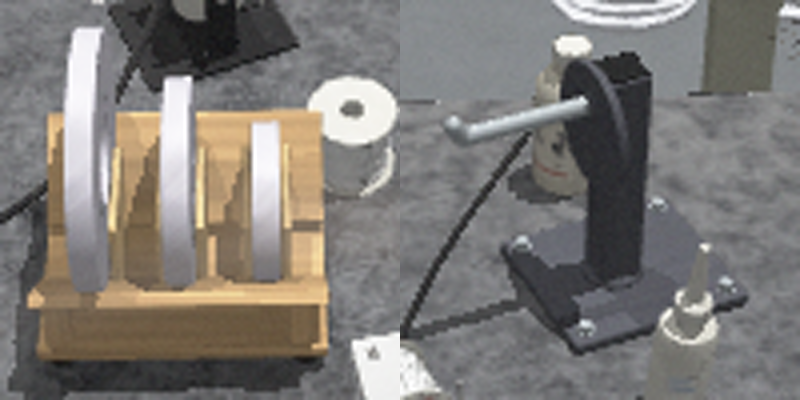

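View pics/c_top.png

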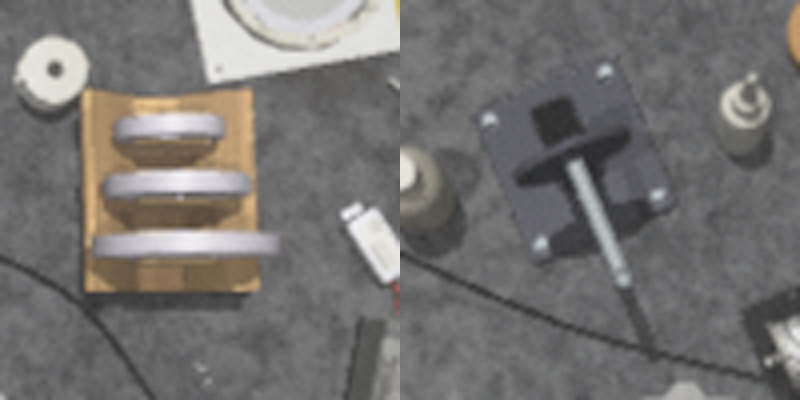

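Side crop (4x): the ring tops are at (91,28), (180,77) and (265,122). The hook runs from its tip at (456,130) to its root at (583,105). Top crop: the ring bands run from (92,245) to (280,245), (102,184) to (252,184), and (112,128) to (226,128). The hook tip is at (624,280) and the root at about (574,162). Next I'll triangulate these.

Run:
```python
from h import *
np.set_printoptions(precision=4,suppress=True)
S1=lambda x,y:(185+x/4-.375,235+y/4-.375)
S2=lambda x,y:(235+(x-400)/4-.375,125+y/4-.375)
T1=lambda x,y:(300+x/4-.375,160+y/4-.375)
T2=lambda x,y:(175+(x-400)/4-.375,120+y/4-.375)
for n,s,l,r,z,D in(("L",(91,28),(92,245),(280,245),.116,.15),("M",(180,77),(102,184),(252,184),.096,.12),("S",(265,122),(112,128),(226,128),.076,.092)):
    p,e=tri(S1(*s),T1((l[0]+r[0])/2,l[1]))
    a,b=plane("top",T1(*l),z),plane("top",T1(*r),z)
    print(n,"ridge",p,e,"ends",a,b,"mid",(a+b)/2,"w",np.linalg.norm(a-b),D, "ridge plane",plane("top",T1((l[0]+r[0])/2,l[1]),z+D/2))
for n,s,t in(("tip",(456,130),(624,280)),("root",(583,105),(574,162))): print(n,*tri(S2(*s),T2(*t)))
# hook lines in top view at z=.175
for t in((574,162),(612,254)): print(plane("top",T2(*t),.175))
# base plate corners, z=.01
for t in((478,118),(615,58),(676,205),(540,262)): print("base",plane("top",T2(*t),.01))
for t in((82,90),(252,90),(258,292),(84,292)): print("rack .09",plane("top",T1(*t),.09))
for t in((538,405),): pass
for n in C:print(n,ray(n,(0,0))[0])
```

```text
L ridge [ 0.49   -0.1849  0.2015] 0.007250131520262832 ends [ 0.4915 -0.1287  0.116 ] [ 0.4877 -0.2817  0.116 ] mid [ 0.4896 -0.2052  0.116 ] w 0.15306991017294067 0.15 ridge plane [ 0.4868 -0.1878  0.191 ]
M ridge [ 0.5386 -0.1891  0.1643] 0.005899033579587037 ends [ 0.5424 -0.1427  0.096 ] [ 0.5393 -0.2673  0.096 ] mid [ 0.5408 -0.205   0.096 ] w 0.12463391856674189 0.12 ridge plane [ 0.5363 -0.1913  0.156 ]
S ridge [ 0.5866 -0.1932  0.1287] 0.005212560231599355 ends [ 0.591  -0.1569  0.076 ] [ 0.5887 -0.2535  0.076 ] mid [ 0.5899 -0.2052  0.076 ] w 0.09660508718554671 0.092 ridge plane [ 0.5848 -0.1949  0.122 ]
tip [0.5932 0.1641 0.1822] 0.0012030053582122284
root [0.6876 0.2023 0.1747] 0.000755821761234375
[0.6879 0.2023 0.175 ]
[0.6142 0.1735 0.175 ]
base [0.7631 0.3026 0.01  ]
base [0.8155 0.1792 0.01  ]
base [0.68  0.127 0.01 ]
base [0.6317 0.2484 0.01  ]
rack .09 [ 0.6221 -0.1306  0.09  ]
rack .09 [ 0.6187 -0.2736  0.09  ]
rack .09 [ 0.4504 -0.2687  0.09  ]
rack .09 [ 0.454  -0.1248  0.09  ]
side [ 0.579  -0.9082  0.9368]
top [0.4428 0.0912 1.3972]
```

Run:
```python
from h import *
s=cv2.imread("pics/side0.png");t=cv2.imread("pics/top0.png")
def g(im,x,y,w,h,k): return cv2.resize(im[y:y+h,x:x+w],None,fx=k,fy=k,interpolation=cv2.INTER_CUBIC)
def st(a): # contrast stretch in bright range
    return cv2.convertScaleAbs(a,alpha=1.5,beta=-90)
a=g(s,196,238,44,72,8); b=g(t,320,180,54,72,8)
cv2.imwrite("pics/z.png",st(np.hstack([a,b])))
```

```text
(no output)
```

View pics/z.png

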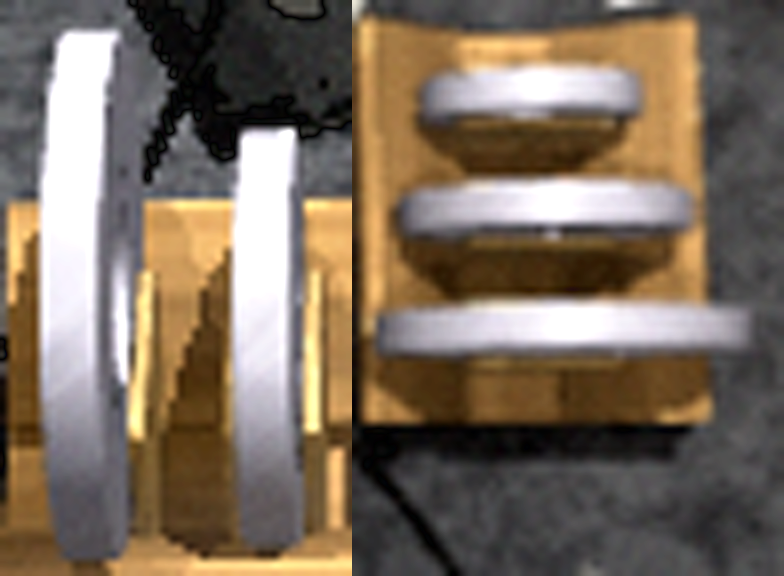

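The enlarged side view shows the large ring's +x face flat, with only a short bright bore crescent at (122,320). Its recess therefore most likely faces -x, and I'll confirm that once it is lifted. First I'll turn the tool square to the rack (world yaw +1.111, so tool turn -1.111).

```bash
cat >> h.py <<'E'
from scipy.spatial.transform import Rotation as R
def tool():
    o=bot.get_obs();w=o["tool_rot"];M=R.from_quat([*w[1:],w[0]]).as_matrix()
    return o,M
def go(p,yaw=None):
    o,M=tool();y=np.arctan2(M[1,1],M[0,1])
    print("t",o["t"],"tcp",o["eef_pos"].round(4),"yawY",y.round(4),"F",o["contact_force"].round(1),"w",round(o["gripper_width"],3),"g",round(o["grasp_force"],1),"q7",o["q"][6].round(2))
    if p is not None: print("delta tool axes",(M.T@(np.asarray(p)-o["eef_pos"])).round(4), None if yaw is None else "turn %.3f"%-(yaw-y))
E
python3 nudge.py '[[[0, 0, 0], -0.139, 0.5], [[0, 0, 0], -0.139, 0.5], [[0, 0, 0], -0.139, 0.5], [[0, 0, 0], -0.139, 0.5], [[0, 0, 0], -0.139, 0.5], [[0, 0, 0], -0.139, 0.5], [[0, 0, 0], -0.139, 0.5], [[0, 0, 0], -0.138, 0.5]]'
python3 - <<'E'
from h import *
go([.4893,-.204,.240],-.025)
E
```

```text
t: 0.9
eef_pos: [0.2841, -0.6119, 0.2307]
tool_rot: [-0.001, 0.714, 0.7, 0.0]
contact_force: [-0.6, 0.0, -0.1]
gripper_width: 0.502
grasp_force: 0.0
t 0.9 tcp [ 0.2841 -0.6119  0.2307] yawY -0.0193 F [-0.6  0.  -0.1] w 0.502 g 0.0 q7 0.94
delta tool axes [ 0.4118  0.1973 -0.009 ] turn 0.006
```

```bash
python3 nudge.py '[[[0.0412, 0.0197, -0.001], 0, 0.5], [[0.0412, 0.0197, -0.001], 0, 0.5], [[0.0412, 0.0197, -0.001], 0, 0.5], [[0.0412, 0.0197, -0.001], 0, 0.5], [[0.0412, 0.0197, -0.001], 0, 0.5], [[0.0412, 0.0197, -0.001], 0, 0.5], [[0.0412, 0.0197, -0.001], 0, 0.5], [[0.0412, 0.0197, -0.001], 0, 0.5], [[0.0412, 0.0197, -0.001], 0.003, 0.45], [[0.0412, 0.0197, 0], 0.003, 0.45], [[0, 0, 0], 0, 0.45], [[0, 0, 0], 0, 0.45]]'
python3 - <<'E'
from h import *
go([.4893,-.204,.171],-.025)
cv2.imwrite("pics/top1.png",read_camera("top")[140:260,290:410]);
E
```

```text
t: 2.1
eef_pos: [0.4919, -0.2042, 0.2401]
tool_rot: [-0.0, 0.717, 0.697, -0.0]
contact_force: [0.3, -0.3, 0.4]
gripper_width: 0.449
grasp_force: 0.0
t 2.1 tcp [ 0.4919 -0.2042  0.2401] yawY -0.0279 F [ 0.3 -0.3  0.4] w 0.449 g 0.0 q7 0.13
delta tool axes [ 0.0001 -0.0026  0.0691] turn -0.003
```

```bash
python3 nudge.py '[[[0, -0.0026, 0.02], -0.003, 0.45], [[0, 0, 0.025], 0, 0.45], [[0, 0, 0.028], 0, 0.45], [[0, 0, 0], 0, 0.1], [[0, 0, 0], 0, 0.1], [[0, 0, 0], 0, 0.1], [[0, 0, 0], 0, 0.1], [[0, 0, 0], 0, 0.1]]' 60
python3 - <<'E'
from h import *
go([.4893,-.204,.167],-.025)
E
```

```text
t: 2.95
eef_pos: [0.4893, -0.2056, 0.1681]
tool_rot: [0.001, 0.717, 0.697, 0.0]
contact_force: [-0.0, 0.8, -3.5]
gripper_width: 0.169
grasp_force: 60.4
t 2.95 tcp [ 0.4893 -0.2056  0.1681] yawY -0.0283 F [-0.   0.8 -3.5] w 0.169 g 60.4 q7 0.09
delta tool axes [ 0.0016 -0.      0.0011] turn -0.003
```

```bash
python3 nudge.py '[[[0, 0, -0.02], 0, 0.1], [[0, 0, -0.03], 0, 0.1], [[0, 0, -0.04], 0, 0.1], [[0, 0, -0.04], 0, 0.1], [[0, 0, -0.02], -0.137, 0.1], [[0, 0, 0], -0.137, 0.1], [[0, 0, 0], -0.137, 0.1], [[0, 0, 0], 0, 0.1], [[0, 0, 0], 0, 0.1]]'
python3 - <<'E'
from h import *
go(None)
s=read_camera("side");t=read_camera("top");cv2.imwrite("pics/s2.png",s);cv2.imwrite("pics/t2.png",t)
g=lambda im,x,y,w,h,k: cv2.resize(im[y:y+h,x:x+w],None,fx=k,fy=k,interpolation=cv2.INTER_CUBIC)
cv2.imwrite("pics/c2.png",np.hstack([g(s,150,170,130,140,3),g(t,290,140,130,140,3)]))
E
```

```text
t: 3.85
eef_pos: [0.489, -0.2052, 0.3174]
tool_rot: [0.0, 0.561, 0.828, 0.0]
contact_force: [0.2, 0.0, -2.6]
gripper_width: 0.175
grasp_force: 60.6
t 3.85 tcp [ 0.489  -0.2052  0.3174] yawY 0.3794 F [ 0.2  0.  -2.6] w 0.175 g 60.6 q7 0.57
```

View pics/c2.png

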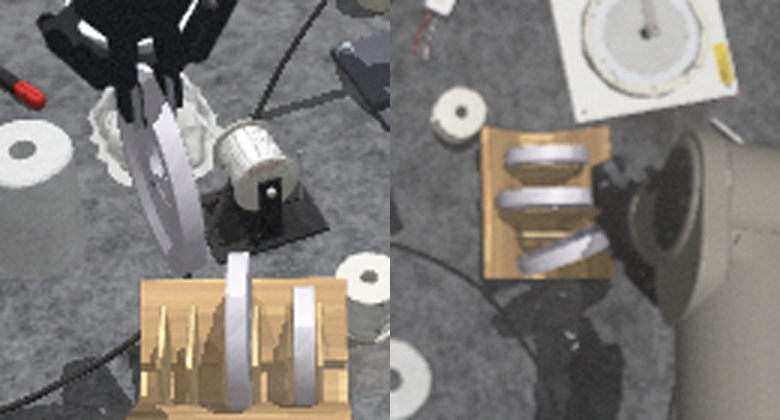

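The large ring is lifted, with its -x face towards the side camera at about (150,165) in the crop. I'll zoom in on that face to check for the recess.

Run:
```python
from h import *
s=cv2.imread("pics/s2.png");t=cv2.imread("pics/t2.png")
g=lambda im,x,y,w,h,k: cv2.convertScaleAbs(cv2.resize(im[y:y+h,x:x+w],None,fx=k,fy=k,interpolation=cv2.INTER_CUBIC),alpha=1.6,beta=-90)
cv2.imwrite("pics/z2.png",np.hstack([g(s,182,190,40,75,8),g(s,218,245,45,75,8)[:, :200],g(t,322,195,28,75,8)]))
```

```text
(no output)
```

View pics/z2.png

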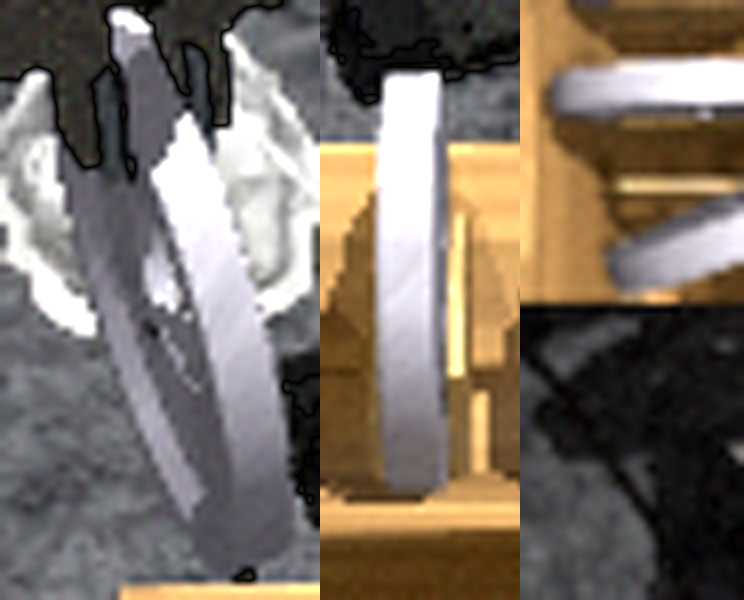

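In the zoom, the recess wall shows as a long light crescent from (90,180) to (195,515) on the -x face. The large ring's recess therefore points towards the hook tip, as required.

```bash
cat >> h.py <<'E'
psi=.383; U=np.array([np.cos(psi),np.sin(psi),0]); ROOT=np.array([.691,.203,0])
def hk(d,lat=0,z=0): # point d in front of plate
    return ROOT-d*U+lat*np.array([-U[1],U[0],0])+[0,0,z]
def inhook(p): p=np.asarray(p)-ROOT; return np.array([p@U, -p[0]*U[1]+p[1]*U[0], p[2]])
E
python3 - <<'E'
from h import *
for n,uv,z in(("oil",(261,150),.1),("white",(178,165),.12),("coil",(277,207),.06)): 
    p=plane("top",uv,z); print(n,p.round(3),inhook(p).round(3))
go(hk(.150,0,.317),.383)
go(hk(.150,0,.233),.383)
E
```

```text
oil [0.734 0.065 0.1  ] [-0.011 -0.144  0.1  ]
white [0.686 0.339 0.12 ] [0.046 0.128 0.12 ]
coil [0.544 0.015 0.06 ] [-0.206 -0.12   0.06 ]
t 3.95 tcp [ 0.489  -0.2052  0.3172] yawY 0.3804 F [ 0.6  0.5 -2.7] w 0.168 g 60.6 q7 0.57
delta tool axes [3.036e-01 1.891e-01 3.000e-04] turn -0.003
t 3.95 tcp [ 0.489  -0.2052  0.3172] yawY 0.3804 F [ 0.6  0.5 -2.7] w 0.168 g 60.6 q7 0.57
delta tool axes [0.3036 0.1891 0.0843] turn -0.003
```

```bash
python3 nudge.py '[[[0.0304, 0.0189, 0], 0, 0.1], [[0.0304, 0.0189, 0], 0, 0.1], [[0.0304, 0.0189, 0], 0, 0.1], [[0.0304, 0.0189, 0], 0, 0.1], [[0.0304, 0.0189, 0], 0, 0.1], [[0.0304, 0.0189, 0], 0, 0.1], [[0.0304, 0.0189, 0], 0, 0.1], [[0.0304, 0.0189, 0], 0, 0.1], [[0.0304, 0.0189, 0], 0, 0.1], [[0.0304, 0.0189, 0], 0, 0.1], [[0, 0, 0.024], 0, 0.1], [[0, 0, 0.03], 0, 0.1], [[0, 0, 0.03], 0, 0.1], [[0, 0, 0], 0, 0.1], [[0, 0, 0], 0, 0.1]]'
python3 - <<'E'
from h import *
go(hk(.150,0,.233),.383)
s=read_camera("side");t=read_camera("top");cv2.imwrite("pics/s3.png",s);cv2.imwrite("pics/t3.png",t)
g=lambda im,x,y,w,h,k: cv2.resize(im[y:y+h,x:x+w],None,fx=k,fy=k,interpolation=cv2.INTER_CUBIC)
cv2.imwrite("pics/c3.png",np.hstack([g(s,195,90,130,140,3),g(t,160,130,130,140,3)]))
E
```

```text
t: 5.45
eef_pos: [0.5509, 0.1474, 0.2336]
tool_rot: [-0.0, 0.56, 0.828, -0.0]
contact_force: [0.1, 0.0, -2.6]
gripper_width: 0.174
grasp_force: 60.5
t 5.45 tcp [0.5509 0.1474 0.2336] yawY 0.382 F [ 0.1  0.  -2.6] w 0.174 g 60.5 q7 -0.22
delta tool axes [-0.0008  0.0007  0.0006] turn -0.001
```

View pics/c3.png

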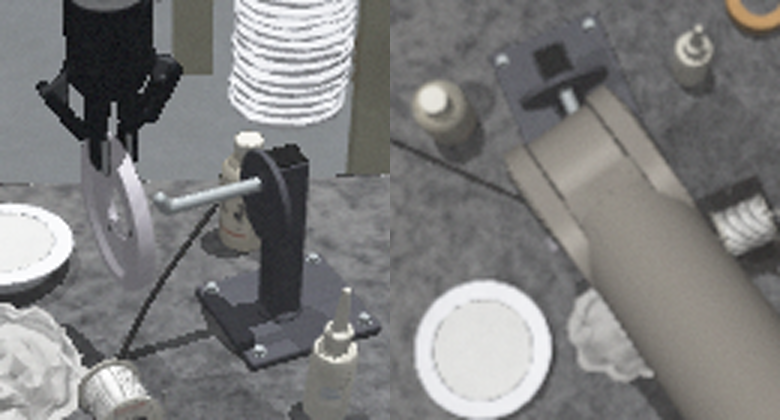

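```bash
python3 - <<'E'
from h import *
print(proj("side",hk(.15,0,.181)), "seen 233.3,161.7"); print(proj("side",hk(.108,0,.187)),"tip seen", 195+163/3, 90+202/3)
E
python3 nudge.py '[[[-0.001, 0.02, 0], 0, 0.1], [[0, 0.02, 0], 0, 0.1], [[0, 0.02, 0], 0, 0.1], [[0, 0.02, 0], 0, 0.1], [[0, 0, 0], 0, 0.1]]'
```

```text
[233.87140491 161.4260586 ] seen 233.3,161.7
[247.56477326 156.08874952] tip seen 249.33333333333334 157.33333333333331
t: 6.05
eef_pos: [0.6282, 0.1775, 0.2352]
tool_rot: [0.001, 0.56, 0.828, 0.002]
contact_force: [-0.8, -1.1, -2.9]
gripper_width: 0.175
grasp_force: 60.5
```

```bash
python3 nudge.py '[[[0, 0.02, 0], 0, 0.1], [[0, 0.02, 0], 0, 0.1], [[0, 0.012, 0], 0, 0.1], [[0, 0, 0.01], 0, 0.1], [[0, 0, 0.008], 0, 0.1], [[0, 0, 0.005], 0, 0.1], [[0, 0, 0], 0, 0.1], [[0, 0, 0], 0, 0.1]]'
python3 - <<'E'
from h import *
o,M=tool();print("hook frame TCP",inhook(o["eef_pos"]).round(4));go(hk(.008,0,.207),.383)
E
```

```text
t: 6.85
eef_pos: [0.6733, 0.1955, 0.2104]
tool_rot: [-0.0, 0.56, 0.829, -0.0]
contact_force: [-0.2, 0.1, -2.7]
gripper_width: 0.178
grasp_force: 60.6
hook frame TCP [-0.0192 -0.0004  0.2104]
t 6.85 tcp [0.6733 0.1955 0.2104] yawY 0.3828 F [-0.2  0.1 -2.7] w 0.178 g 60.6 q7 -0.25
delta tool axes [0.0004 0.0112 0.0034] turn -0.000
```

```bash
python3 nudge.py '[[[0, 0.004, 0], 0, 0.1], [[0, 0.004, 0], 0, 0.1], [[0, 0, 0.002], 0, 0.1], [[0, 0, 0], 0, 0.1]]'; python3 nudge.py '[[[0, 0.003, 0], 0, 0.1], [[0, 0, 0], 0, 0.1]]';  python3 nudge.py '[[[0, 0.002, 0], 0, 0.1], [[0, 0, 0], 0, 0.1]]'
python3 - <<'E'
from h import *
o,M=tool();print("hook frame TCP",inhook(o["eef_pos"]).round(4));go(hk(.008,0,.207),.383)
E
```

```text
t: 7.25
eef_pos: [0.681, 0.1988, 0.2079]
tool_rot: [-0.0, 0.56, 0.829, -0.0]
contact_force: [-0.4, 0.0, -3.0]
gripper_width: 0.171
grasp_force: 60.5
t: 7.45
eef_pos: [0.6836, 0.1998, 0.2081]
tool_rot: [-0.0, 0.56, 0.829, -0.0]
contact_force: [-0.5, 0.2, -3.1]
gripper_width: 0.174
grasp_force: 60.3
t: 7.65
eef_pos: [0.6841, 0.2, 0.208]
tool_rot: [-0.001, 0.56, 0.829, -0.002]
contact_force: [-6.8, -3.5, 0.7]
gripper_width: 0.172
grasp_force: 60.5
hook frame TCP [-7.50e-03 -2.00e-04  2.08e-01]
t 7.65 tcp [0.6841 0.2    0.208 ] yawY 0.3827 F [-6.8 -3.5  0.7] w 0.172 g 60.5 q7 -0.25
delta tool axes [ 0.0002 -0.0005  0.001 ] turn -0.000
```

```bash
python3 nudge.py '[[[0, 0, 0], 0, 0.3], [[0, 0, 0], 0, 0.32], [[0, 0, 0], 0, 0.32], [[0, 0, -0.02], 0, 0.32], [[0, 0, -0.04], 0, 0.32], [[0, 0, -0.04], 0, 0.45], [[0, -0.04, -0.02], 0, 0.45], [[0, -0.04, 0], 0, 0.45]]'
python3 - <<'E'
from h import *
go([.5405,-.204,.30],-.027)
s=read_camera("side");t=read_camera("top");cv2.imwrite("pics/s4.png",s);cv2.imwrite("pics/t4.png",t)
th=np.linspace(0,2*np.pi,13)[:-1]
for nm,d,r in(("rim front out",.016,.075),("back out",0,.075),("recess edge",.016,.063)):
    P=np.array([proj("side",hk(d,r*np.sin(a),.155+r*np.cos(a))) for a in th]); print(nm,P.round(1)[[0,3,6,9]].tolist())
g=lambda im,x,y,w,h,k: cv2.resize(im[y:y+h,x:x+w],None,fx=k,fy=k,interpolation=cv2.INTER_CUBIC)
G=g(s,230,90,100,140,4)
for d,r,c in((.016,.075,(0,0,255)),(0,.075,(0,255,0))):
    P=np.array([proj("side",hk(d,r*np.sin(a),.155+r*np.cos(a))) for a in np.linspace(0,6.3,60)])
    for p in P: cv2.circle(G,tuple(((p-[230,90]+.5)*4).astype(int)),1,c,-1)
cv2.imwrite("pics/c4.png",np.hstack([G,g(t,160,130,100,140,4)]))
E
```

```text
t: 8.45
eef_pos: [0.6127, 0.1723, 0.3323]
tool_rot: [0.002, 0.559, 0.829, 0.003]
contact_force: [-0.1, 0.2, 0.7]
gripper_width: 0.452
grasp_force: 0.0
t 8.45 tcp [0.6127 0.1723 0.3323] yawY 0.3834 F [-0.1  0.2  0.7] w 0.452 g 0.0 q7 -0.19
delta tool axes [-0.322  -0.2079  0.0305] turn 0.410
rim front out [[277.2, 135.8], [265.7, 144.6], [276.0, 177.8], [288.3, 171.5]]
back out [[282.2, 134.5], [270.5, 143.4], [280.7, 176.4], [293.3, 170.1]]
recess edge [[277.1, 139.4], [267.4, 146.6], [276.1, 174.6], [286.3, 169.2]]
```

View pics/c4.png

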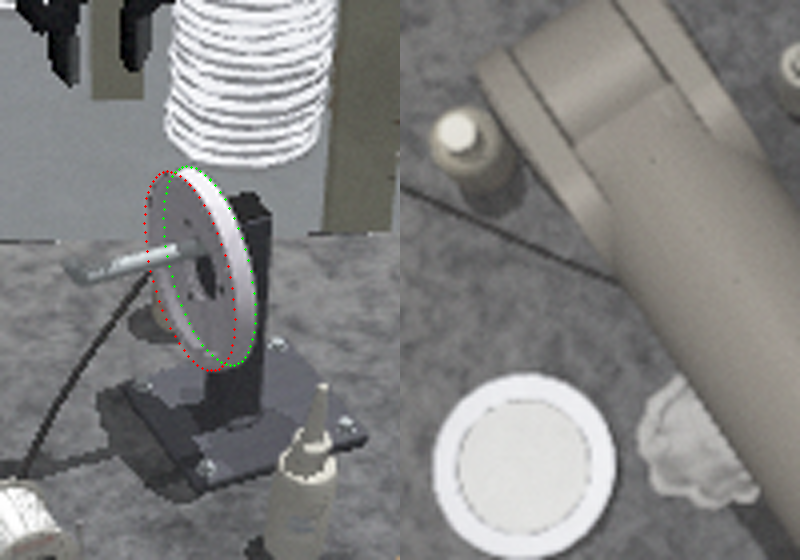

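The overlay matches: the large ring is home against the plate with its recess facing the tip, front edge at about (150,180) in the crop. Next is the middle ring.

```bash
python3 nudge.py '[[[-0.0322, -0.0208, 0], 0, 0.45], [[-0.0322, -0.0208, 0], 0, 0.45], [[-0.0322, -0.0208, 0], 0, 0.45], [[-0.0322, -0.0208, 0], 0, 0.45], [[-0.0322, -0.0208, 0], 0, 0.45], [[-0.0322, -0.0208, 0], 0, 0.45], [[-0.0322, -0.0208, 0], 0, 0.45], [[-0.0322, -0.0208, 0.01], 0, 0.45], [[-0.0322, -0.0208, 0.01], 0, 0.45], [[-0.0322, -0.0208, 0.01], 0, 0.45], [[0, 0, 0.02], 0.137, 0.45], [[0, 0, 0.03], 0.137, 0.45], [[0, 0, 0.03], 0.136, 0.45], [[0, 0, 0], 0, 0.45], [[0, 0, 0], 0, 0.45]]'
python3 - <<'E'
from h import *
go([.5405,-.2045,.132],-.027)
E
```

```text
t: 10.05
eef_pos: [0.5395, -0.2055, 0.2188]
tool_rot: [0.0, 0.715, 0.699, 0.0]
contact_force: [0.1, 0.4, 0.5]
gripper_width: 0.45
grasp_force: 0.0
t 10.05 tcp [ 0.5395 -0.2055  0.2188] yawY -0.0228 F [0.1 0.4 0.5] w 0.45 g 0.0 q7 0.07
delta tool axes [0.001  0.001  0.0868] turn 0.004
```

```bash
python3 nudge.py '[[[0.001, 0.001, 0.027], 0.004, 0.45], [[0, 0, 0.03], 0, 0.45], [[0, 0, 0.03], 0, 0.45], [[0, 0, 0], 0, 0.1], [[0, 0, 0], 0, 0.1], [[0, 0, 0], 0, 0.1], [[0, 0, 0], 0, 0.1], [[0, 0, 0], 0, 0.1]]' 60
python3 - <<'E'
from h import *
go([.5405,-.2045,.132],-.027)
E
python3 nudge.py '[[[0, 0, -0.02], 0, 0.1], [[0, 0, -0.03], 0, 0.1], [[0, 0, -0.04], 0, 0.1], [[0, 0, -0.04], 0, 0.1], [[0, 0, -0.04], -0.137, 0.1], [[0, 0, -0.015], -0.137, 0.1], [[0, 0, 0], -0.137, 0.1], [[0, 0, 0], 0, 0.1], [[0, 0, 0], 0, 0.1]]'
python3 - <<'E'
from h import *
go(None)
s=read_camera("side");cv2.imwrite("pics/s5.png",s)
g=lambda im,x,y,w,h,k: cv2.convertScaleAbs(cv2.resize(im[y:y+h,x:x+w],None,fx=k,fy=k,interpolation=cv2.INTER_CUBIC),alpha=1.6,beta=-90)
print(proj("side",[.54,-.205,.26]))
o,M=tool();c=proj("side",o["eef_pos"]-[0,0,.036]).astype(int)
cv2.imwrite("pics/z5.png",np.hstack([g(s,c[0]-24,c[1]-36,48,72,8)]))
E
```

```text
t: 10.85
eef_pos: [0.5406, -0.205, 0.1325]
tool_rot: [0.001, 0.718, 0.696, 0.0]
contact_force: [-1.1, 1.0, 0.5]
gripper_width: 0.179
grasp_force: 60.2
t 10.85 tcp [ 0.5406 -0.205   0.1325] yawY -0.0309 F [-1.1  1.   0.5] w 0.179 g 60.2 q7 0.01
delta tool axes [ 0.0005 -0.0001  0.0005] turn -0.004
t: 11.75
eef_pos: [0.5396, -0.2047, 0.3161]
tool_rot: [-0.0, 0.562, 0.827, -0.0]
contact_force: [0.8, 0.5, -3.0]
gripper_width: 0.17
grasp_force: 59.8
t 11.75 tcp [ 0.5396 -0.2047  0.3161] yawY 0.3763 F [ 0.8  0.5 -3. ] w 0.17 g 59.8 q7 0.49
[226.92772631 228.47508083]
```

View pics/z5.png

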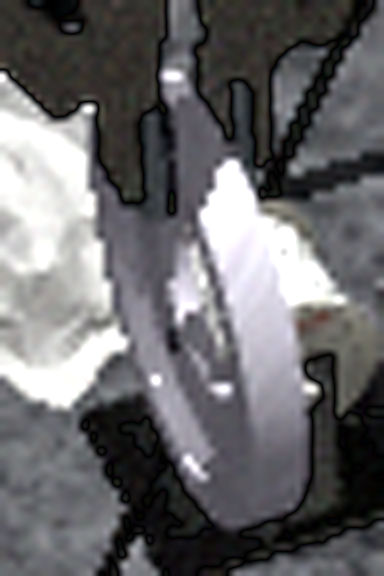

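In the zoom, the same crescent runs from (110,200) to (210,470) on the -x face. The middle ring's recess also faces the right way.

Run:
```python
from h import *
go(hk(.150,0.001,.2175),.383)
```

```text
t 11.8 tcp [ 0.5395 -0.2047  0.3159] yawY 0.3767 F [-0.1 -0.3 -2.3] w 0.168 g 59.8 q7 0.49
delta tool axes [0.3234 0.1409 0.0985] turn -0.006
```

```bash
python3 nudge.py '[[[0.0323, 0.0141, 0], -0.006, 0.1], [[0.0323, 0.0141, 0], 0, 0.1], [[0.0323, 0.0141, 0], 0, 0.1], [[0.0323, 0.0141, 0], 0, 0.1], [[0.0323, 0.0141, 0], 0, 0.1], [[0.0323, 0.0141, 0], 0, 0.1], [[0.0323, 0.0141, 0], 0, 0.1], [[0.0323, 0.0141, 0], 0, 0.1], [[0.0323, 0.0121, 0], 0, 0.1], [[0.0323, 0.0121, 0], 0, 0.1], [[0, 0, 0.03], 0, 0.1], [[0, 0, 0.035], 0, 0.1], [[0, 0, 0.0335], 0, 0.1], [[0, 0, 0], 0, 0.1], [[0, 0, 0], 0, 0.1]]'
python3 - <<'E'
from h import *
go(hk(.048,0,.2175),.383)
E
```

```text
t: 13.3
eef_pos: [0.5454, 0.1462, 0.218]
tool_rot: [-0.0, 0.559, 0.829, -0.0]
contact_force: [-1.0, -0.2, -1.6]
gripper_width: 0.172
grasp_force: 59.8
t 13.3 tcp [0.5454 0.1462 0.218 ] yawY 0.3849 F [-1.  -0.2 -1.6] w 0.172 g 59.8 q7 -0.23
delta tool axes [-0.0019  0.1083  0.0004] turn 0.002
```

```bash
python3 nudge.py '[[[-0.0019, 0.02, 0], 0.002, 0.1], [[0, 0.025, 0], 0, 0.1], [[0, 0.025, 0], 0, 0.1], [[0, 0.025, 0], 0, 0.1], [[0, 0.013, 0], 0, 0.1], [[0, 0, 0.008], 0, 0.1], [[0, 0, 0.008], 0, 0.1], [[0, 0, 0.006], 0, 0.1], [[0, 0, 0], 0, 0.1]]'
python3 - <<'E'
from h import *
go(hk(.048,0,.1915),.383)
E
python3 nudge.py '[[[0, 0, 0.002], 0, 0.1], [[0, 0, 0.002], 0, 0.1], [[0, 0, 0], 0, 0.1]]'
```

```text
t: 14.2
eef_pos: [0.6451, 0.184, 0.1948]
tool_rot: [-0.0, 0.559, 0.829, -0.001]
contact_force: [-0.1, 0.0, -3.9]
gripper_width: 0.173
grasp_force: 59.9
t 14.2 tcp [0.6451 0.184  0.1948] yawY 0.3837 F [-0.1  0.  -3.9] w 0.173 g 59.9 q7 -0.27
delta tool axes [0.0005 0.0017 0.0033] turn 0.001
t: 14.5
eef_pos: [0.6463, 0.1848, 0.1923]
tool_rot: [0.0, 0.559, 0.829, 0.0]
contact_force: [-0.3, -1.1, 0.0]
gripper_width: 0.168
grasp_force: 60.1
```

```bash
python3 nudge.py '[[[0, 0, 0], 0, 0.3], [[0, 0, 0], 0, 0.32], [[0, 0, 0], 0, 0.32], [[0, 0, -0.02], 0, 0.32], [[0, 0, -0.04], 0, 0.32], [[0, -0.03, -0.02], 0, 0.5], [[0, 0, 0], 0.143, 0.7], [[0, 0, 0], 0.143, 0.7], [[0, 0, 0], 0.143, 0.7], [[0, 0, 0], 0.143, 0.7], [[0, 0, 0], 0.143, 0.7], [[0, 0, 0], 0.143, 0.7], [[0, 0, 0], 0.143, 0.7], [[0, 0, 0], 0.143, 0.7], [[0, 0, 0], 0.143, 0.7], [[0, 0, 0], 0.143, 0.7], [[0, 0, 0], 0.141, 0.7], [[0, 0, 0], 0, 0.7]]'
python3 - <<'E'
from h import *
o,M=tool();print("hook frame TCP",inhook(o["eef_pos"]).round(4));go(hk(.080,0,.172),.383-np.pi/2)
s=read_camera("side");cv2.imwrite("pics/s6.png",s)
# ring-mid outline check: bright-mask left edge vs prediction for d
hsv=cv2.cvtColor(s,cv2.COLOR_BGR2HSV)
m=((hsv[...,1]<45)&(hsv[...,2]>110)).astype(np.uint8)
for d in(.048,.042,.054):
  P=np.array([proj("side",hk(d+.008,.06*np.sin(a),.155+.06*np.cos(a))) for a in np.linspace(0,6.28,40)])
  print(d,"bbox front",P.min(0).round(1),P.max(0).round(1))
for r in range(138,180,6): print(r,"".join(".#"[v] for v in m[r,240:310]))
E
```

```text
t: 16.3
eef_pos: [0.6185, 0.1739, 0.2721]
tool_rot: [0.0, 0.982, 0.19, 0.0]
contact_force: [0.1, 0.2, -0.7]
gripper_width: 0.702
grasp_force: 0.0
hook frame TCP [-7.820e-02  1.000e-04  2.721e-01]
t 16.3 tcp [0.6185 0.1739 0.2721] yawY -1.1879 F [ 0.1  0.2 -0.7] w 0.702 g 0.0 q7 -1.68
delta tool axes [-1.900e-03  1.000e-04  1.001e-01] turn -0.000
0.048 bbox front [255.8 140.7] [273.1 180.8]
0.042 bbox front [257.6 140.2] [275.1 180.2]
0.054 bbox front [254.  141.1] [271.2 181.3]
138 ###############################.###.##############....################
144 #################.##..##############.###.########.........############
150 ....################.#.###.############...#..######.......############
156 ######.##..###########........#########.....#########.....############
162 ############################.############......#######...#############
168 ##..######...#####..####################..#.##########...#############
174 ###########.##...########################.####..#####...##############
```

```bash
python3 nudge.py '[[[-0.006, 0, 0.03], 0, 0.7], [[0, 0, 0.035], 0, 0.7], [[0, 0, 0.035], 0, 0.7], [[0.006, 0, 0], 0, 0.7], [[0.006, 0, 0], 0, 0.7], [[0.006, 0, 0], 0, 0.7], [[0, 0, 0], 0, 0.7]]'
python3 - <<'E'
from h import *
o,M=tool();print("hook frame TCP",inhook(o["eef_pos"]).round(4),o["contact_force"].round(1), "U force",(o["contact_force"]@U).round(2))
E
python3 nudge.py '[[[0.005, 0, 0], 0, 0.7], [[0.005, 0, 0], 0, 0.7], [[0.005, 0, 0], 0, 0.7], [[0.005, 0, 0], 0, 0.7], [[0, 0, 0], 0, 0.7]]'
python3 - <<'E'
from h import *
o,M=tool();print("hook frame TCP",inhook(o["eef_pos"]).round(4),o["contact_force"].round(1), "U force",(o["contact_force"]@U).round(2))
cv2.imwrite("pics/s7.png",read_camera("side"))
E
```

```text
t: 17.05
eef_pos: [0.6316, 0.1791, 0.174]
tool_rot: [-0.0, 0.982, 0.191, 0.002]
contact_force: [0.4, -0.4, -1.1]
gripper_width: 0.701
grasp_force: 0.1
hook frame TCP [-0.064  0.     0.174] [ 0.4 -0.4 -1.1] U force 0.21
t: 17.55
eef_pos: [0.6491, 0.186, 0.1718]
tool_rot: [-0.0, 0.982, 0.191, 0.001]
contact_force: [0.6, 0.9, -0.8]
gripper_width: 0.698
grasp_force: 0.0
hook frame TCP [-4.520e-02 -1.000e-04  1.718e-01] [ 0.6  0.9 -0.8] U force 0.88
```

```bash
cat > st.py <<'E'
from h import *
o,M=tool();print("hook TCP",inhook(o["eef_pos"]).round(4),"F",o["contact_force"].round(1),"U force",(o["contact_force"]@U).round(2))
E
python3 nudge.py '[[[0.004, 0, 0], 0, 0.7], [[0.003, 0, 0], 0, 0.7], [[0, 0, 0], 0, 0.7]]' >/dev/null; python3 st.py
python3 nudge.py '[[[0.002, 0, 0], 0, 0.7], [[0, 0, 0], 0, 0.7]]' >/dev/null; python3 st.py
python3 nudge.py '[[[0.002, 0, 0], 0, 0.7], [[0, 0, 0], 0, 0.7]]' >/dev/null; python3 st.py
```

```text
hook TCP [-3.880e-02 -1.000e-04  1.716e-01] F [-0.9 -0.4 -0.4] U force -0.98
hook TCP [-3.710e-02 -1.000e-04  1.717e-01] F [-0.4 -0.7 -1. ] U force -0.6
hook TCP [-0.0351 -0.0002  0.1718] F [-0.4  0.5 -0.1] U force -0.2
```

```bash
python3 nudge.py '[[[0.002, 0, 0], 0, 0.7], [[0, 0, 0], 0, 0.7]]' >/dev/null; python3 st.py
python3 nudge.py '[[[0.002, 0, 0], 0, 0.7], [[0, 0, 0], 0, 0.7]]' >/dev/null; python3 st.py
python3 - <<'E'
from h import *
s=read_camera("side");cv2.imwrite("pics/s8.png",s)
b=s[130:190,240:310].astype(int)
g=cv2.cvtColor(s,cv2.COLOR_BGR2GRAY)
for r in (160,166,172,176): print(r,g[r,258:298].tolist())
for d,R_ in((.024,.06),(.008,.06),(.016,.075),(0,.075)):
  P=np.array([proj("side",hk(d,R_*np.sin(a),.155+R_*np.cos(a))) for a in np.linspace(0,6.28,200)])
  print(d,R_,[[P[np.abs(P[:,1]-r)<1.2][:,0].min().round(1),P[np.abs(P[:,1]-r)<1.2][:,0].max().round(1)] if (np.abs(P[:,1]-r)<1.2).any() else None for r in(160,166,172,176)])
E
```

```text
hook TCP [-0.0345 -0.0002  0.1715] F [-6.  -2.8  0.7] U force -6.61
hook TCP [-3.460e-02 -1.000e-04  1.714e-01] F [-12.8  -4.4   7.2] U force -13.54
160 [127, 124, 121, 120, 116, 115, 66, 53, 43, 127, 113, 139, 139, 121, 111, 107, 106, 110, 122, 114, 120, 115, 46, 95, 109, 143, 116, 118, 101, 110, 141, 169, 167, 168, 167, 107, 45, 47, 49, 107]
166 [126, 124, 58, 52, 117, 122, 132, 135, 77, 75, 87, 100, 109, 114, 118, 118, 107, 109, 110, 112, 110, 109, 110, 107, 106, 107, 116, 117, 117, 109, 110, 139, 146, 145, 143, 141, 74, 48, 67, 106]
172 [132, 128, 128, 127, 71, 79, 75, 76, 76, 75, 72, 70, 73, 92, 106, 110, 111, 112, 114, 114, 107, 108, 108, 110, 110, 108, 113, 112, 113, 110, 109, 113, 115, 117, 112, 111, 49, 48, 94, 129]
176 [119, 119, 125, 124, 123, 125, 129, 129, 128, 123, 127, 122, 112, 115, 123, 126, 132, 120, 106, 109, 108, 110, 110, 108, 106, 111, 106, 109, 106, 107, 105, 110, 112, 112, 113, 66, 48, 48, 97, 180]
0.024 0.06 [[np.float64(266.8), np.float64(282.7)], [np.float64(268.8), np.float64(283.3)], [np.float64(271.4), np.float64(283.2)], [np.float64(274.1), np.float64(282.4)]]
0.008 0.06 [[np.float64(272.0), np.float64(288.0)], [np.float64(274.0), np.float64(288.4)], [np.float64(277.0), np.float64(288.0)], [np.float64(280.0), np.float64(286.6)]]
0.016 0.075 [[np.float64(267.7), np.float64(287.6)], [np.float64(269.4), np.float64(288.2)], [np.float64(271.9), np.float64(288.3)], [np.float64(274.1), np.float64(287.9)]]
0 0.075 [[np.float64(272.7), np.float64(292.8)], [np.float64(274.6), np.float64(293.3)], [np.float64(277.2), np.float64(293.2)], [np.float64(279.8), np.float64(292.6)]]
```

```bash
python3 nudge.py '[[[-0.01, 0, 0], 0, 0.7], [[-0.02, 0, 0], 0, 0.7], [[-0.02, 0, -0.02], 0, 0.6], [[0, 0, -0.05], 0, 0.45], [[0, 0, -0.03], -0.145, 0.45], [[0, 0, 0], -0.145, 0.45], [[0, 0, 0], -0.145, 0.45], [[0, 0, 0], -0.145, 0.45], [[0, 0, 0], -0.145, 0.45], [[0, 0, 0], -0.145, 0.45], [[0, 0, 0], -0.145, 0.45], [[0, 0, 0], -0.146, 0.45], [[0, 0, 0], 0, 0.45]]'
python3 - <<'E'
from h import *
go([.5895,-.2045,.20],-.027)
s=read_camera("side");cv2.imwrite("pics/s9.png",s)
g=cv2.cvtColor(s,cv2.COLOR_BGR2GRAY)
for r in (148,154,160,166,172,175): print(r,g[r,262:298].tolist())
def e(d,R_,r):
  P=np.array([proj("side",hk(d,R_*np.sin(a),.155+R_*np.cos(a))) for a in np.linspace(0,6.28,400)]);k=np.abs(P[:,1]-r)<.8
  return (P[k][:,0].min().round(1),P[k][:,0].max().round(1)) if k.any() else None
for r in(148,154,160,166,172,175): print(r,"mid front",e(.024,.06,r),"mid recess",e(.024,.049,r),"mid@lfront",e(.016,.06,r),"l recess",e(.016,.063,r),"l front",e(.016,.075,r),"lback",e(0,.075,r))
E
```

```text
t: 20.05
eef_pos: [0.6161, 0.1725, 0.2721]
tool_rot: [0.0, 0.716, 0.698, 0.001]
contact_force: [-0.1, -0.4, 0.2]
gripper_width: 0.45
grasp_force: 0.0
t 20.05 tcp [0.6161 0.1725 0.2721] yawY -0.025 F [-0.1 -0.4  0.2] w 0.45 g 0.0 q7 -0.6
delta tool axes [-0.3776 -0.0173  0.0717] turn 0.002
148 [136, 134, 138, 137, 85, 110, 113, 110, 105, 103, 105, 107, 105, 105, 107, 107, 110, 157, 230, 145, 142, 109, 109, 216, 217, 216, 211, 204, 126, 49, 47, 48, 50, 43, 42, 54]
154 [213, 216, 220, 217, 202, 189, 179, 168, 157, 146, 131, 95, 92, 94, 91, 91, 85, 67, 106, 127, 189, 120, 119, 112, 110, 194, 197, 200, 194, 193, 119, 51, 50, 47, 47, 89]
160 [116, 112, 62, 57, 46, 128, 115, 142, 138, 122, 109, 109, 121, 116, 120, 118, 121, 115, 44, 80, 106, 153, 118, 117, 115, 106, 136, 168, 168, 168, 168, 108, 49, 44, 48, 109]
166 [116, 123, 132, 135, 76, 76, 88, 99, 113, 143, 148, 149, 106, 112, 119, 116, 110, 106, 109, 110, 109, 107, 115, 117, 114, 110, 109, 138, 142, 145, 142, 141, 73, 49, 64, 108]
172 [71, 76, 78, 78, 71, 73, 69, 71, 69, 89, 106, 110, 111, 154, 153, 142, 116, 108, 113, 108, 110, 111, 
[... 1297 characters left out ...]
0), np.float64(286.3)) l front (np.float64(269.6), np.float64(288.2)) lback (np.float64(274.7), np.float64(293.3))
172 mid front (np.float64(271.6), np.float64(283.2)) mid recess (np.float64(273.6), np.float64(281.0)) mid@lfront (np.float64(274.4), np.float64(285.6)) l recess (np.float64(273.9), np.float64(286.1)) l front (np.float64(272.0), np.float64(288.3)) lback (np.float64(277.5), np.float64(293.2))
175 mid front (np.float64(273.5), np.float64(282.6)) mid recess (np.float64(277.0), np.float64(278.8)) mid@lfront (np.float64(276.4), np.float64(284.8)) l recess (np.float64(275.9), np.float64(285.5)) l front (np.float64(273.7), np.float64(288.0)) lback (np.float64(279.3), np.float64(292.7))
```

Row profiles in the side view match the prediction for the middle ring seated, within 1 px (for example row 148: band at 279–282 against predicted 279.1–281.9). Next is the small ring.

```bash
python3 nudge.py '[[[-0.0378, -0.0017, 0], 0, 0.45], [[-0.0378, -0.0017, 0], 0, 0.45], [[-0.0378, -0.0017, 0], 0, 0.45], [[-0.0378, -0.0017, 0], 0, 0.45], [[-0.0378, -0.0017, 0], 0, 0.45], [[-0.0378, -0.0017, 0], 0, 0.45], [[-0.0378, -0.0017, 0], 0, 0.45], [[-0.0378, -0.0017, 0.024], 0, 0.45], [[-0.0378, -0.0017, 0.024], 0, 0.45], [[-0.0378, -0.0017, 0.024], 0.002, 0.45], [[0, 0, 0.03], 0, 0.45], [[0, 0, 0.03], 0, 0.45], [[0, 0, 0], 0, 0.45], [[0, 0, 0], 0, 0.45]]'
python3 - <<'E'
from h import *
go([.5895,-.2045,.100],-.027)
E
```

```text
t: 21.5
eef_pos: [0.5892, -0.2047, 0.1403]
tool_rot: [-0.0, 0.717, 0.697, 0.0]
contact_force: [-0.1, 1.0, 0.5]
gripper_width: 0.449
grasp_force: 0.0
t 21.5 tcp [ 0.5892 -0.2047  0.1403] yawY -0.0296 F [-0.1  1.   0.5] w 0.449 g 0.0 q7 -0.02
delta tool axes [0.0002 0.0003 0.0403] turn -0.003
```

```bash
python3 nudge.py '[[[0, 0, 0.02], -0.003, 0.45], [[0, 0, 0.02], 0, 0.45], [[0, 0, 0], 0, 0.1], [[0, 0, 0], 0, 0.1], [[0, 0, 0], 0, 0.1], [[0, 0, 0], 0, 0.1], [[0, 0, 0], 0, 0.1]]' 60
python3 st.py
python3 nudge.py '[[[0, 0, -0.02], 0, 0.1], [[0, 0, -0.04], 0, 0.1], [[0, 0, -0.04], 0, 0.1], [[0, 0, -0.04], 0, 0.1], [[0, 0, -0.04], -0.137, 0.1], [[0, 0, -0.02], -0.137, 0.1], [[0, 0, 0], -0.137, 0.1], [[0, 0, 0], 0, 0.1], [[0, 0, 0], 0, 0.1]]'
python3 - <<'E'
from h import *
go(hk(.150,0,.205),.383)
E
```

```text
t: 22.2
eef_pos: [0.59, -0.2047, 0.1013]
tool_rot: [0.001, 0.716, 0.698, 0.001]
contact_force: [-0.2, 1.6, 5.6]
gripper_width: 0.174
grasp_force: 62.1
hook TCP [-0.246  -0.3404  0.1013] F [-0.2  1.6  5.6] U force 0.42
t: 23.1
eef_pos: [0.5882, -0.2051, 0.2992]
tool_rot: [-0.001, 0.56, 0.828, -0.0]
contact_force: [0.2, -0.7, -1.1]
gripper_width: 0.174
grasp_force: 61.3
t 23.1 tcp [ 0.5882 -0.2051  0.2992] yawY 0.382 F [ 0.2 -0.7 -1.1] w 0.174 g 61.3 q7 0.44
delta tool axes [0.3402 0.0976 0.0943] turn -0.001
```

```bash
python3 nudge.py '[[[0.034, 0.0098, 0], 0, 0.1], [[0.034, 0.0098, 0], 0, 0.1], [[0.034, 0.0098, 0], 0, 0.1], [[0.034, 0.0098, 0], 0, 0.1], [[0.034, 0.0098, 0], 0, 0.1], [[0.034, 0.0098, 0], 0, 0.1], [[0.034, 0.0098, 0], 0, 0.1], [[0.034, 0.0098, 0], 0, 0.1], [[0.034, 0.0098, 0], 0, 0.1], [[0.034, 0.0078, 0], 0, 0.1], [[0, 0, 0.03], 0, 0.1], [[0, 0, 0.033], 0, 0.1], [[0, 0, 0.03], 0, 0.1], [[0, 0, 0], 0, 0.1], [[0, 0, 0], 0, 0.1]]'
python3 - <<'E'
from h import *
go(hk(.055,0,.206),.383)
s=read_camera("side"); cv2.imwrite("pics/s10.png",s)
o,_=tool(); p=o["eef_pos"]-[0,0,.025]
print("ring pred",[proj("side",p+[0,0,dz]).round(1).tolist() for dz in(.046,0,-.046)])
x,y=proj("side",p-[0,0,.046]).astype(int); g=cv2.cvtColor(s,cv2.COLOR_BGR2GRAY)
for c in(x-2,x,x+2): print(c,y-8,g[y-8:y+10,c].tolist())
E
```

```text
t: 24.6
eef_pos: [0.5495, 0.1461, 0.2067]
tool_rot: [-0.001, 0.559, 0.829, -0.0]
contact_force: [1.0, 0.2, -1.6]
gripper_width: 0.171
grasp_force: 61.2
t 24.6 tcp [0.5495 0.1461 0.2067] yawY 0.3845 F [ 1.   0.2 -1.6] w 0.171 g 61.2 q7 -0.24
delta tool axes [-0.0003  0.0975  0.0006] turn 0.001
ring pred [[232.7, 147.3], [233.3, 161.0], [233.9, 174.0]]
231 166 [118, 137, 155, 155, 141, 112, 108, 112, 115, 126, 131, 121, 126, 138, 130, 125, 126, 126]
233 166 [118, 119, 115, 115, 113, 111, 108, 108, 111, 110, 109, 108, 123, 140, 133, 135, 127, 130]
235 166 [107, 107, 106, 83, 68, 101, 106, 108, 111, 109, 107, 108, 108, 129, 118, 123, 123, 129]
```

```bash
python3 nudge.py '[[[0, 0.02, 0], 0, 0.1], [[0, 0.025, 0], 0, 0.1], [[0, 0.025, 0], 0, 0.1], [[0, 0.02, 0], 0, 0.1], [[0, 0.0075, 0], 0, 0.1], [[0, 0, 0.008], 0, 0.1], [[0, 0, 0.008], 0, 0.1], [[0, 0, 0.004], 0, 0.1], [[0, 0, 0], 0, 0.1], [[0, 0, 0], 0, 0.1]]'
python3 - <<'E'
from h import *
go(hk(.055,0,.1835),.383)
E
```

```text
t: 25.65
eef_pos: [0.6398, 0.1826, 0.1868]
tool_rot: [0.0, 0.558, 0.83, -0.0]
contact_force: [0.6, -0.1, -2.4]
gripper_width: 0.174
grasp_force: 61.4
t 25.65 tcp [0.6398 0.1826 0.1868] yawY 0.3858 F [ 0.6 -0.1 -2.4] w 0.174 g 61.4 q7 -0.28
delta tool axes [-0.0002  0.0001  0.0033] turn 0.003
```

```bash
python3 nudge.py '[[[0, 0, 0.0025], 0, 0.1], [[0, 0, 0], 0, 0.1], [[0, 0, 0], 0, 0.1]]';  python3 nudge.py '[[[0, 0, 0], 0, 0.2], [[0, 0, 0], 0, 0.26], [[0, 0, 0], 0, 0.3], [[0, 0, 0], 0, 0.32], [[0, 0, 0], 0, 0.32]]'
python3 - <<'E'
from h import *
s=read_camera("side"); cv2.imwrite("pics/s11.png",s)
g=cv2.cvtColor(s,cv2.COLOR_BGR2GRAY)
def e(d,R_,r,z=.155):
  P=np.array([proj("side",hk(d,R_*np.sin(a),z+R_*np.cos(a))) for a in np.linspace(0,6.28,400)]);k=np.abs(P[:,1]-r)<.8
  return (P[k][:,0].min().round(1),P[k][:,0].max().round(1)) if k.any() else None
for r in(160,166,170,174,178): print(r,g[r,250:284].tolist(),"small front",e(.063,.046,r),"back",e(.047,.046,r))
print(proj("side",hk(.055,0,.109)))
E
```

```text
t: 25.95
eef_pos: [0.6401, 0.1829, 0.1844]
tool_rot: [0.0, 0.558, 0.83, 0.0]
contact_force: [-0.7, 0.9, -1.4]
gripper_width: 0.173
grasp_force: 61.4
t: 26.45
eef_pos: [0.6394, 0.1829, 0.1848]
tool_rot: [-0.0, 0.558, 0.83, -0.001]
contact_force: [-6.3, -2.4, 5.5]
gripper_width: 0.317
grasp_force: 3.0
160 [92, 92, 93, 90, 91, 108, 108, 98, 112, 127, 119, 123, 181, 180, 62, 56, 107, 110, 178, 191, 182, 184, 188, 167, 117, 115, 120, 119, 80, 44, 93, 108, 120, 170] small front (np.float64(256.2), np.float64(267.6)) back (np.float64(261.3), np.float64(273.0))
166 [104, 109, 114, 121, 122, 126, 131, 131, 118, 62, 111, 149, 151, 121, 116, 118, 110, 109, 111, 142, 149, 144, 146, 142, 132, 122, 113, 110, 107, 109, 109, 105, 107, 139] small front (np.float64(257.7), np.float64(268.6)) back (np.float64(263.0), np.float64(273.8))
170 [114, 114, 115, 121, 132, 137, 139, 68, 58, 124, 114, 113, 113, 111, 109, 104, 110, 105, 102, 114, 114, 114, 115, 114, 114, 117, 110, 111, 110, 104, 105, 107, 111, 116] small front (np.float64(259.3), np.float64(268.8)) back (np.float64(264.8), np.float64(273.8))
174 [110, 107, 118, 118, 60, 49, 65, 114, 116, 124, 129, 126, 118, 108, 108, 109, 108, 110, 111, 108, 109, 109, 108, 109, 109, 107, 109, 103, 109, 110, 112, 111, 112, 113] small front (np.float64(261.4), np.float64(268.5)) back (np.float64(267.3), np.float64(273.1))
178 [126, 73, 52, 52, 124, 125, 128, 129, 128, 122, 127, 124, 118, 117, 126, 124, 125, 129, 136, 133, 141, 133, 122, 122, 116, 106, 107, 108, 109, 105, 106, 111, 108, 105] small front None back None
[264.40290028 173.37257594]
```

```bash
python3 nudge.py '[[[0, -0.002, -0.001], 0, 0.28], [[0, 0, 0], 0, 0.28]]'; python3 st.py; python3 nudge.py '[[[0, 0, -0.01], 0, 0.28], [[0, 0, -0.02], 0, 0.28], [[0, 0, -0.03], 0, 0.28]]'; python3 st.py
python3 - <<'E'
from h import *
s=read_camera("side"); cv2.imwrite("pics/s12.png",s)
g=cv2.cvtColor(s,cv2.COLOR_BGR2GRAY)
for r in(148,154,160,166,170): print(r,g[r,250:296].tolist())
E
```

```text
t: 26.7
eef_pos: [0.6385, 0.1821, 0.1856]
tool_rot: [0.0, 0.558, 0.83, 0.0]
contact_force: [-0.4, -0.6, 0.2]
gripper_width: 0.283
grasp_force: 0.2
hook TCP [-0.0565  0.0002  0.1856] F [-0.4 -0.6  0.2] U force -0.61
t: 27.0
eef_pos: [0.6377, 0.1817, 0.2449]
tool_rot: [-0.001, 0.558, 0.83, -0.001]
contact_force: [-0.1, 0.5, 0.2]
gripper_width: 0.279
grasp_force: 0.0
hook TCP [-5.740e-02  1.000e-04  2.449e-01] F [-0.1  0.5  0.2] U force 0.14
148 [138, 138, 139, 135, 135, 139, 139, 110, 114, 108, 89, 114, 135, 152, 154, 156, 157, 156, 129, 116, 109, 107, 107, 107, 107, 105, 105, 109, 116, 237, 114, 114, 110, 110, 204, 218, 219, 213, 207, 124, 41, 47, 46, 48, 48, 45]
154 [123, 114, 120, 121, 123, 123, 116, 116, 109, 115, 118, 126, 121, 108, 109, 112, 229, 226, 226, 223, 220, 161, 97, 94, 97, 93, 92, 91, 72, 84, 107, 191, 118, 118, 111, 108, 170, 194, 198, 199, 192, 120, 50, 48, 45, 46]
160 [92, 92, 91, 93, 88, 110, 107, 100, 115, 128, 122, 123, 184, 184, 62, 58, 103, 109, 192, 187, 184, 183, 184, 148, 116, 118, 121, 114, 120, 114, 50, 103, 125, 118, 118, 120, 105, 132, 170, 170, 170, 168, 167, 46, 48, 41]
166 [103, 110, 117, 120, 125, 126, 129, 131, 120, 82, 116, 154, 155, 119, 116, 116, 111, 106, 109, 144, 147, 146, 145, 144, 118, 106, 109, 111, 106, 107, 109, 106, 105, 112, 117, 116, 112, 108, 124, 146, 143, 145, 141, 95, 52, 47]
170 [115, 114, 115, 125, 136, 136, 135, 69, 58, 119, 112, 111, 112, 109, 108, 111, 107, 98, 103, 112, 114, 113, 115, 113, 142, 155, 127, 114, 110, 111, 106, 107, 109, 111, 116, 111, 112, 108, 109, 124, 122, 122, 123, 105, 46, 50]
```

```bash
python3 nudge.py '[[[0, -0.033, -0.02], 0, 0.4], [[0, 0, 0], 0.143, 0.55], [[0, 0, 0], 0.143, 0.55], [[0, 0, 0], 0.143, 0.55], [[0, 0, 0], 0.143, 0.55], [[0, 0, 0], 0.143, 0.55], [[0, 0, 0], 0.143, 0.55], [[0, 0, 0], 0.143, 0.55], [[0, 0, 0], 0.143, 0.55], [[0, 0, 0], 0.143, 0.55], [[0, 0, 0], 0.143, 0.55], [[0, 0, 0], 0.143, 0.55], [[0, 0, 0], 0, 0.55]]'
python3 - <<'E'
from h import *
go(hk(.090,0,.168),.383-np.pi/2)
E
```

```text
t: 28.35
eef_pos: [0.608, 0.1701, 0.2661]
tool_rot: [-0.0, 0.982, 0.19, 0.001]
contact_force: [-0.5, -0.9, -0.1]
gripper_width: 0.548
grasp_force: 0.0
t 28.35 tcp [0.608  0.1701 0.2661] yawY -1.1879 F [-0.5 -0.9 -0.1] w 0.548 g 0.0 q7 -1.68
delta tool axes [-0.0009  0.0005  0.0981] turn -0.000
```

```bash
python3 nudge.py '[[[0, 0.0005, 0.03], 0, 0.55], [[0, 0, 0.034], 0, 0.55], [[0, 0, 0.034], 0, 0.55], [[0.006, 0, 0], 0, 0.55], [[0.006, 0, 0], 0, 0.55], [[0.005, 0, 0], 0, 0.55], [[0.005, 0, 0], 0, 0.55], [[0, 0, 0], 0, 0.55]]'>/dev/null; python3 st.py
python3 nudge.py '[[[0.005, 0, 0], 0, 0.55], [[0.005, 0, 0], 0, 0.55], [[0.005, 0, 0], 0, 0.55], [[0, 0, 0], 0, 0.55]]'>/dev/null; python3 st.py
python3 nudge.py '[[[0.003, 0, 0], 0, 0.55], [[0.003, 0, 0], 0, 0.55], [[0, 0, 0], 0, 0.55]]'>/dev/null; python3 st.py
```

```text
hook TCP [-6.600e-02 -1.000e-04  1.689e-01] F [-0.7 -0.4  0.2] U force -0.79
hook TCP [-0.0519 -0.0002  0.1673] F [ 0.3 -0.2 -0.5] U force 0.19
hook TCP [-0.0463 -0.0002  0.1672] F [ 0.3  1.1 -1.5] U force 0.65
```

```bash
for i in 1; do :; done
python3 nudge.py '[[[0.002, 0, 0], 0, 0.55], [[0, 0, 0], 0, 0.55]]'>/dev/null; python3 st.py
python3 nudge.py '[[[0.0015, 0, 0], 0, 0.55], [[0, 0, 0], 0, 0.55]]'>/dev/null; python3 st.py
python3 nudge.py '[[[0.0015, 0, 0], 0, 0.55], [[0, 0, 0], 0, 0.55]]'>/dev/null; python3 st.py
python3 - <<'E'
from h import *
s=read_camera("side"); cv2.imwrite("pics/s13.png",s)
g=cv2.cvtColor(s,cv2.COLOR_BGR2GRAY)
for r in(160,166,170): print(r,g[r,260:298].tolist())
E
```

```text
hook TCP [-0.0445 -0.0002  0.1672] F [-0.2 -1.3  0.4] U force -0.63
hook TCP [-0.0438 -0.0003  0.1672] F [-3.2 -1.6  1.7] U force -3.53
hook TCP [-0.0426 -0.0003  0.1672] F [-5.2 -2.2  2.7] U force -5.67
160 [121, 123, 113, 113, 65, 56, 44, 109, 106, 99, 91, 62, 23, 61, 59, 106, 106, 110, 133, 116, 119, 104, 110, 155, 118, 119, 115, 105, 143, 170, 168, 170, 167, 110, 48, 49, 53, 112]
166 [56, 53, 121, 122, 133, 137, 79, 75, 93, 126, 107, 111, 113, 114, 114, 107, 104, 41, 105, 116, 114, 116, 112, 104, 118, 115, 118, 112, 109, 139, 142, 147, 144, 142, 74, 46, 64, 109]
170 [116, 118, 66, 69, 68, 71, 71, 73, 71, 99, 103, 108, 111, 107, 108, 110, 104, 108, 107, 113, 112, 111, 108, 108, 115, 113, 113, 110, 111, 119, 121, 123, 123, 124, 65, 49, 94, 135]
```

```bash
python3 nudge.py '[[[0.0015, 0, 0], 0, 0.55], [[0, 0, 0], 0, 0.55], [[0, 0, 0], 0, 0.55]]'>/dev/null; python3 st.py
python3 nudge.py '[[[-0.006, 0, 0], 0, 0.55], [[-0.012, 0, 0], 0, 0.55], [[-0.02, 0, 0], 0, 0.55], [[-0.02, 0, -0.02], 0, 0.55], [[0, 0, -0.05], 0, 0.55], [[0, 0, -0.05], 0, 0.55], [[0, 0, 0], 0, 0.55], [[0, 0, 0], 0, 0.55]]'; python3 st.py
python3 - <<'E'
from h import *
s=read_camera("side"); cv2.imwrite("pics/s14.png",s)
g=cv2.cvtColor(s,cv2.COLOR_BGR2GRAY)
def e(d,R_,r):
  P=np.array([proj("side",hk(d,R_*np.sin(a),.155+R_*np.cos(a))) for a in np.linspace(0,6.28,400)]);k=np.abs(P[:,1]-r)<.8
  return (float(P[k][:,0].min().round(1)),float(P[k][:,0].max().round(1))) if k.any() else None
for r in(146,148,154,160,166,170): print(r,g[r,260:298].tolist(),"S front",e(.032,.046,r),"S@midfront",e(.024,.046,r),"M front",e(.024,.06,r),"M@Lfront",e(.016,.06,r),"Lf",e(.016,.075,r),"Lb",e(0,.075,r))
E
```

```text
hook TCP [-0.0425 -0.0003  0.1672] F [-9.1 -3.2  5.6] U force -9.61
t: 31.6
eef_pos: [0.6011, 0.1665, 0.2892]
tool_rot: [-0.0, 0.982, 0.191, 0.002]
contact_force: [-0.0, -0.8, -0.8]
gripper_width: 0.55
grasp_force: 0.0
hook TCP [-9.700e-02 -2.000e-04  2.892e-01] F [-0.  -0.8 -0.8] U force -0.33
146 [137, 137, 140, 138, 139, 138, 88, 114, 113, 86, 104, 111, 123, 245, 150, 151, 106, 112, 184, 244, 147, 146, 113, 114, 205, 238, 237, 238, 239, 160, 71, 64, 51, 50, 53, 44, 48, 49] S front (265.4, 272.7) S@midfront (267.7, 275.6) M front (265.5, 278.2) M@Lfront (267.8, 281.0) Lf (265.7, 283.5) Lb (270.5, 289.2)
148 [136, 137, 137, 135, 136, 137, 112, 114, 114, 109, 95, 115, 113, 121, 210, 243, 150, 118, 115, 174, 243, 142, 140, 115, 116, 229, 231, 233, 230, 226, 135, 51, 43, 47, 48, 46, 51, 55] S front (265.1, 274.0) S@midfront (267.5, 276.8) M front (265.4, 279.1) M@Lfront (267.8, 281.9) Lf (265.8, 284.2) Lb (270.6, 289.9)
154 [157, 185, 214, 217, 220, 217, 203, 192, 179, 168, 159, 142, 96, 94, 101, 112, 120, 226, 222, 139, 113, 111, 208, 137, 135, 111, 111, 189, 194, 196, 216, 207, 127, 
[... 406 characters left out ...]
282.7) M@Lfront (269.5, 285.3) Lf (267.7, 287.5) Lb (272.7, 292.8)
166 [62, 54, 117, 122, 131, 135, 80, 78, 92, 134, 114, 117, 144, 153, 150, 110, 111, 42, 108, 116, 112, 114, 110, 107, 118, 116, 112, 109, 106, 143, 142, 147, 143, 140, 74, 44, 64, 107] S front (268.0, 278.6) S@midfront (270.7, 281.1) M front (268.8, 283.3) M@Lfront (271.5, 285.9) Lf (269.6, 288.2) Lb (274.7, 293.3)
170 [117, 119, 68, 72, 69, 69, 73, 71, 70, 98, 103, 107, 110, 103, 109, 112, 112, 114, 115, 115, 109, 111, 111, 113, 113, 112, 115, 108, 108, 117, 123, 123, 121, 120, 68, 50, 93, 132] S front (269.9, 278.4) S@midfront (272.7, 280.8) M front (270.5, 283.3) M@Lfront (273.2, 285.8) Lf (271.1, 288.3) Lb (276.4, 293.3)
```

All three ring bands match the predicted home positions within 1 px at the top and lower rows, and the contact readings agree: the push stopped with the small ring's front about 32 mm from the plate. I'm handing in.

```bash
python3 nudge.py '[[[0, 0, 0], 0, 0.55], [[0, 0, 0], 0, 0.55], [[0, 0, 0], 0, 0.55], [[0, 0, 0], 0, 0.55], [[0, 0, 0], 0, 0.55]]' >/dev/null; python3 -c "
from station import bot, read_camera, camera_info, hand_in
print(hand_in())"
```

```text
the job is handed in; nothing more can be done
None
```

All three rings are on the hook with their recesses towards the tip, and camera and contact checks show each one home; the job was handed in at about 32 s, and no verdict was returned.

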